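# Check spring units and store the sound ones in a screw-top tub

## Robot

A 6-joint arm with a two-finger parallel gripper is mounted at the origin on the work surface. World frame = base frame: x ahead of the robot, y to its left, z up, the work surface at z = 0. Lengths are in mm, angles in degrees, forces in N, time in s.
With the tool pointing down it reaches from about 350 to 850 mm from the base axis. Payload 8.1 kg.
Tool frame: the origin (TCP) lies on the centre line of the jaws, within the pads' length; the fingertips stand 19 mm ahead of it and the grasp point (between the pads) is the TCP; z points along the fingers, y is the direction in which the jaws open and shut (so a half turn about z gives the same grasp; the last joint's range is limited). The gripper opens to 85 mm and grips with 20 to 120 N. Pads are 22 mm wide; open, the fingers measure 114 mm over their backs; the gripper's body (76 mm by 85 mm) begins 54 mm behind the grasp point. The pads swing forward as they close: fully open they stand 13 mm farther back than shut.
Start: joints at [61.455, 7.471, 85.268, -0, 87.261, -4.893], TCP at [240.685, 549.615, 250.292] pointing down, gripper open.
Joint ranges: [-169.43, 169.43], [-51.17, 129.36], [1.28, 143.12], [-76.62, 256.62], [0, 156.53], [-152.29, 152.29]. Speed limits (degrees/s): [136.94, 136.94, 159.86, 180, 180, 180].

## Interface

Orientations are given as [roll, pitch, yaw] about the fixed x, y, z axes, in that order (R = Rz(yaw) Ry(pitch) Rx(roll)).
In Python, from bench import r, viewer gives the robot as it stands.
- The arm moves only by the tool carry_out, never from a script. Its argument "commands" is a list that holds one entry, the list of rows, each a list of 7 numbers: the finger opening in mm, from 0 to 85.4, then the shift along the tool's x, y, z in mm, then the turn, a rotation vector about the tool's x, y, z in degrees. A call has 1 to 5 rows; each row is the pose to reach, as a shift and turn from the pose commanded when the call began, along the tool's axes at that moment; what a row does not reach only later rows make up. A row lasts 1/8 s, in which the tool goes at most 62.5 mm and 10.7 degrees, less where a joint would pass 70% of its speed; a pose out of reach is approached as far as the arm can. A call with a gripper value outside its range is refused whole. The fingers move at their own pace and stop on an object; "grip_force" is the grip in N (left out, the last holds). Time passes only in rows, so rows that repeat a pose let the fingers close. It gives the time, the measured TCP pose, the force and the opening at its end, in the units of the state.
- r.sense(): the state, without advancing time (a new reading comes with each control period).
- viewer.snapshot(name): name is "scene" or "top"; returns the picture (400x640x3 uint8, red, green, blue); there is no depth.
- viewer.calibration(name): a dict with "camera_matrix" (3x3 intrinsics, pixels), "rvec" (rotation vector, rad) and "tvec" (3), from world to camera coordinates, as OpenCV has them. Camera axes: x right, y down, z forward; pixel columns grow to the right and rows downward; lengths in mm; the calibration is good to about 2 mm. A picture is of the moment at which its call begins. calibration takes no time and is no camera call.
- r.hand_in(): hands the job in, once; it reports no verdict.
The state is a dict: "time": time; "joint_pos": joint angles; "qd": joint speeds; "joint_efforts": joint torques, N m; "tool_pos": TCP position; "tcp_rot": TCP orientation; "ft_force": force on the tool from outside, world axes, zero at the start; "wrist_torque": the same for the moment, N m; "finger_gap": finger opening in mm.
Only numpy, scipy, OpenCV 4.12 (cv2) and the standard library are available. Lean on these libraries where they do the work, as an engineer would, in place of code of your own. Each camera call takes 0.05 s, during which the arm holds its last target. There are 200 camera calls.

## Task

Unscrew the lid of the white tub and swing it aside. Test every spring unit on the bench: stand it on the tester's dished plate, press its disc straight down until the plate has sunk to the reference mark, and compare how far the spring itself was pressed in with its 12.5 mm limit; put the sound ones (pressed less) in the tub and the weak ones in the scrap tray, lowering them rather than dropping them. Finally swing the lid back over the tub and screw it fully down; do not press a spring anywhere but on the tester, and leave the other things on the bench alone.

Things in the scene. Friction and masses are not known exactly. Their poses are not given: they have to be found in the camera images.
- tub: white round plastic storage tub, fixed; outside 132 mm across, 66 mm high, inside 124 mm across, floor 5 mm thick. Origin: centre of its underside; +z up, +x points to the hinge post of its lid. When shut it is covered by the lid.
- lid_bar (a point): middle of the black grip bar on the grey ribbed lid (144 mm across). Bar 60 mm long along this point's y, 16 mm wide along its x, 26 mm high (13 mm above and below this point; 99 mm above the bench when shut). A flat steel arm passes below the bar: its top is 16 mm below this point when shut, so keep the fingertips within 12 mm below this point.
- lid_hinge (a point): point on the vertical axis of the lid's hinge post, fixed, 105 mm from the lid's and the tub's axis, 99 mm above the bench; the arm that carries the lid turns about it.
- lid_twist (a joint): screw angle of the lid, rad: 0 = screwed fully down, 2.7 = fully unscrewed; grows anticlockwise seen from above. The lid with its bar rises 2 mm per rad. The neck lets the lid swing only above about 2.1 rad. Stiff: stays where left (about 0.06 N m).
- lid_swing (a joint): angle of the lid's arm about lid_hinge, rad: 0 = lid over the tub, 1.65 = fully aside; grows clockwise seen from above. The bar turns with the arm, so a hand that swings the lid by the bar must turn along with the arm, or it screws the lid. Stays where left (about 0.06 N m).
- plate_top (a point): centre of the floor of the spring tester's steel dish (inside 90 mm across, lip 5 mm high; the floor is 42 mm above the bench when unloaded). The tester is a fixed grey base 130 x 110 x 20 mm with, 61 mm from this point along this point's +x, an aluminium upright to 54 mm above the bench with a black reference mark round it 29 mm above the bench.
- plate (a joint): how far the tester plate is pressed down, m: 0 unloaded, 0.014 at its stop; sprung, 800 N/m with a slight preload, so it reaches the reference mark, 0.010, under about 8 N: the test load (a pointer on its rim, 39 mm above the bench unloaded, is then level with the mark).
- scrap_tray: dark steel tray, fixed, open on top, 150 (its x) x 110 (its y) x 25 mm, walls and floor 4 mm. Origin: centre of its underside.
- spring_1: spring unit, about 0.12 kg, 40 mm across and 50 mm tall, standing on the bench: dark foot 12 mm high, steel coil, aluminium pressure disc 10 mm thick on top (disc 40 to 50 mm above the foot's underside when unloaded; lift it by the disc). Origin: centre of the foot's underside, z up. May be absent. Sound and weak ones look alike.
- spring_1_disc (a joint): how far the disc of spring_1 is pressed down against its coil, m: 0 free, 0.024 at its stop; springs back. Under the test load (plate at 0.010) a sound one is pressed about 0.007 to 0.008, a weak one about 0.017; the limit is 0.0125.
- spring_1_ring (a joint): black rubber travel ring round the coil of spring_1, below the disc, m: 0 at the top; the disc pushes it down and it stays, so it shows the greatest compression of spring_1 so far.
- spring_2: spring unit, about 0.12 kg, 40 mm across and 50 mm tall, standing on the bench: dark foot 12 mm high, steel coil, aluminium pressure disc 10 mm thick on top (disc 40 to 50 mm above the foot's underside when unloaded; lift it by the disc). Origin: centre of the foot's underside, z up. May be absent. Sound and weak ones look alike.
- spring_2_disc (a joint): how far the disc of spring_2 is pressed down against its coil, m: 0 free, 0.024 at its stop; springs back. Under the test load (plate at 0.010) a sound one is pressed about 0.007 to 0.008, a weak one about 0.017; the limit is 0.0125.
- spring_2_ring (a joint): black rubber travel ring round the coil of spring_2, below the disc, m: 0 at the top; the disc pushes it down and it stays, so it shows the greatest compression of spring_2 so far.
- spring_3: spring unit, about 0.12 kg, 40 mm across and 50 mm tall, standing on the bench: dark foot 12 mm high, steel coil, aluminium pressure disc 10 mm thick on top (disc 40 to 50 mm above the foot's underside when unloaded; lift it by the disc). Origin: centre of the foot's underside, z up. May be absent. Sound and weak ones look alike.
- spring_3_disc (a joint): how far the disc of spring_3 is pressed down against its coil, m: 0 free, 0.024 at its stop; springs back. Under the test load (plate at 0.010) a sound one is pressed about 0.007 to 0.008, a weak one about 0.017; the limit is 0.0125.
- spring_3_ring (a joint): black rubber travel ring round the coil of spring_3, below the disc, m: 0 at the top; the disc pushes it down and it stays, so it shows the greatest compression of spring_3 so far.
- spring_4: spring unit, about 0.12 kg, 40 mm across and 50 mm tall, standing on the bench: dark foot 12 mm high, steel coil, aluminium pressure disc 10 mm thick on top (disc 40 to 50 mm above the foot's underside when unloaded; lift it by the disc). Origin: centre of the foot's underside, z up. May be absent. Sound and weak ones look alike.
- spring_4_disc (a joint): how far the disc of spring_4 is pressed down against its coil, m: 0 free, 0.024 at its stop; springs back. Under the test load (plate at 0.010) a sound one is pressed about 0.007 to 0.008, a weak one about 0.017; the limit is 0.0125.
- spring_4_ring (a joint): black rubber travel ring round the coil of spring_4, below the disc, m: 0 at the top; the disc pushes it down and it stays, so it shows the greatest compression of spring_4 so far.
- screwdriver: screwdriver, 170 mm long; a bystander, leave it where it is
- caliper: steel caliper, 200 mm long, 10 mm thick; a bystander, leave it where it is
- printed_part: white printed bracket, 50 x 22 x 40 mm; a bystander, leave it where it is
- charger: white charger, 75 x 45 x 26 mm; a bystander, leave it where it is
Mind the look-alikes: they are no part of the job. Leave any blue, purple or yellow look-alike of the tub alone.

How it is judged:
By the outcome, as a careful person would: the job done as asked, in the order asked, and still so for the second after the job is handed in, with the robot touching nothing.
Of spring_1, spring_2, spring_3, spring_4 only 2 to 3 are there at a start; the rules pass over those that are not, and their reading is None.
At some moment in a run one of spring_1, spring_2, spring_3, spring_4 may be knocked a few centimetres aside while the robot is not near it.
It also fails if it takes over 210 s, if anything falls off the work surface, if the arm or the gripper's body presses on something with over 40 N, if the wrist force passes 120 N, or if a joint passes its speed limit or range.

## Working session

There is one attempt and no reset: what is moved stays moved. The work goes in short steps, Python scripts to look and compute and a tool call to move; the robot and the scene stay as the last step left them, time stands still between calls to the robot, and variables do not carry over. Pictures are saved under pics/ and viewed, about 12 in all and at most 16, crops included, and the job is handed in when it is done.

Besides the shell and the picture viewer there is one more tool, called after "Request:" as name(argument=value, ...) on one line, values as JSON. carry_out: Moves the arm, as the interface text tells. Its arguments: {"type":"object","properties":{"commands":{"type":"array","items":{"type":"array","items":{"type":"array","items":{"type":"number"}}}},"grip_force":{"type":"number"}},"required":["commands"]}

```bash
ls; mkdir -p pics
python3 - <<'E'
from bench import r, viewer
import cv2
for n in("scene","top"):
    im=viewer.snapshot(n); cv2.imwrite(f"pics/{n}0.png",cv2.cvtColor(im,cv2.COLOR_RGB2BGR)); print(viewer.calibration(n))
print(r.sense())
E
```

```text
pics
{'camera_matrix': array([[514.52672819,   0.        , 317.70686329],
       [  0.        , 514.52672819, 198.52524497],
       [  0.        ,   0.        ,   1.        ]]), 'rvec': array([ 2.53648114,  0.69433873, -0.18381095]), 'tvec': array([-481.12501655, -100.56972499, 1549.01697246])}
{'camera_matrix': array([[408.6554378 ,   0.        , 317.15793597],
       [  0.        , 408.6554378 , 205.32948203],
       [  0.        ,   0.        ,   1.        ]]), 'rvec': array([ 2.11309715, -2.15378077,  0.15136378]), 'tvec': array([ 124.86143431,  523.08755398, 1404.53049412])}
{'time': 0.1, 'joint_pos': array([ 6.14554211e+01,  7.51149396e+00,  8.53231476e+01,  1.00367144e-03,
        8.72606265e+01, -4.89267556e+00]), 'qd': array([-0.04795998, -0.18087341, -0.04484944,  0.00669167, -0.04623481,
        0.01803412]), 'joint_efforts': array([ 1.07211636e-03, -5.70953107e+01, -5.01938045e+01, -1.60932800e-04,
        8.29230848e-03, -1.67030720e-05]), 'tool_pos': array([240.45845533, 549.20980912, 249.34082757]), 'tcp_rot': array([-1.79905165e+02, -9.12416327e-03,  1.56348040e+02]), 'ft_force': array([-0.04378062,  0.57210417,  0.53032653]), 'wrist_torque': array([ 0.0529211 ,  0.02276209, -0.01724807]), 'finger_gap': 85.14521262783806}
```

View pics/top0.png

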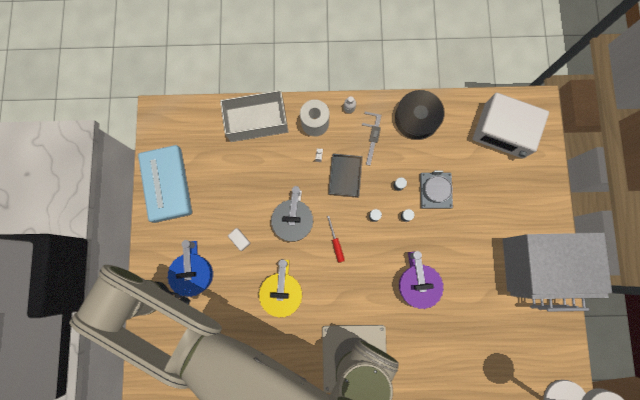

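View pics/scene0.png

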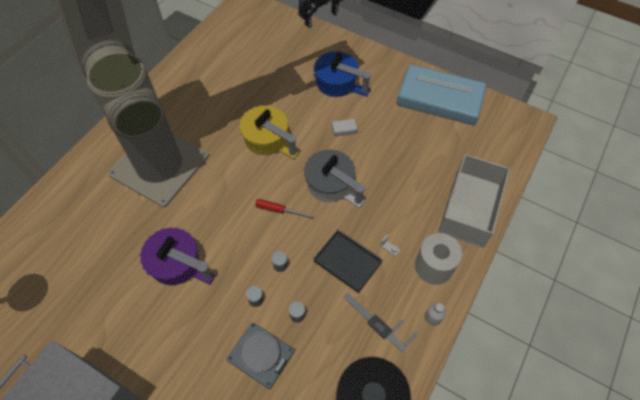

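The top view shows the grey ribbed lid (tub wanted) at (292,220). Its look-alikes are blue (190,273), yellow (280,295) and purple (421,285). Springs are at (400,183), (375,215) and (407,215); the bottle (349,104) and printed part (319,155) are not springs. The dark scrap tray is at (345,175), with a light box at (254,115) as its look-alike. The tester is at (436,188). I'll crop close to check.

```bash
cat > h.py <<'E'
import numpy as np, cv2
from bench import r, viewer
from scipy.spatial.transform import Rotation as R
def cam(n):
    c=viewer.calibration(n); return c["camera_matrix"],R.from_rotvec(c["rvec"]).as_matrix(),c["tvec"]
def ray(n,p):
    K,M,t=cam(n); d=M.T@np.linalg.solve(K,[p[0],p[1],1]); return -M.T@t,d
def px(n,p,z):
    o,d=ray(n,p); return np.round(o+d*(z-o[2])/d[2],1)
def proj(n,P):
    K,M,t=cam(n); q=K@(M@np.array(P,float)+t); return np.round(q[:2]/q[2],1)
def tri(ps):
    A=np.zeros((3,3));b=np.zeros(3)
    for n,p in ps:
        o,d=ray(n,p); d/=np.linalg.norm(d); Q=np.eye(3)-np.outer(d,d); A+=Q;b+=Q@o
    return np.round(np.linalg.solve(A,b),1)
def snap(n): return cv2.cvtColor(viewer.snapshot(n),cv2.COLOR_RGB2BGR)
def crop(im,x0,y0,w,h,k): return cv2.resize(im[y0:y0+h,x0:x0+w],None,fx=k,fy=k,interpolation=cv2.INTER_CUBIC)
def toT(p,yaw=None):
    """shift in tool axes to world TCP target p, and yaw turn (tool z) from present, measured pose"""
    s=r.sense(); M=R.from_euler("xyz",s["tcp_rot"],degrees=True).as_matrix()
    return np.round(M.T@(np.array(p)-s["tool_pos"]),1), s["tool_pos"].round(1), s["tcp_rot"].round(1)
E
python3 - <<'E'
from h import *
t=cv2.imread("pics/top0.png"); s=cv2.imread("pics/scene0.png")
cv2.imwrite("pics/c1.png",np.vstack([crop(t,262,145,200,100,4)]))
cv2.imwrite("pics/c2.png",crop(s,225,135,200,150,4)); 
a=crop(s,225,135,160,130,3); 
cv2.imwrite("pics/c2.png",crop(s,225,140,170,250,2.4) if 0 else np.hstack([crop(s,295,140,90,150,4),crop(s,225,240,110,150,4)]))
E
```

```text
(no output)
```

View pics/c1.png

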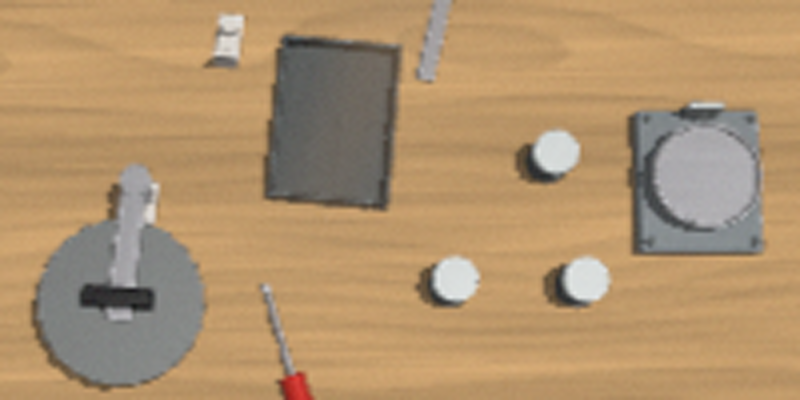

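View pics/c2.png

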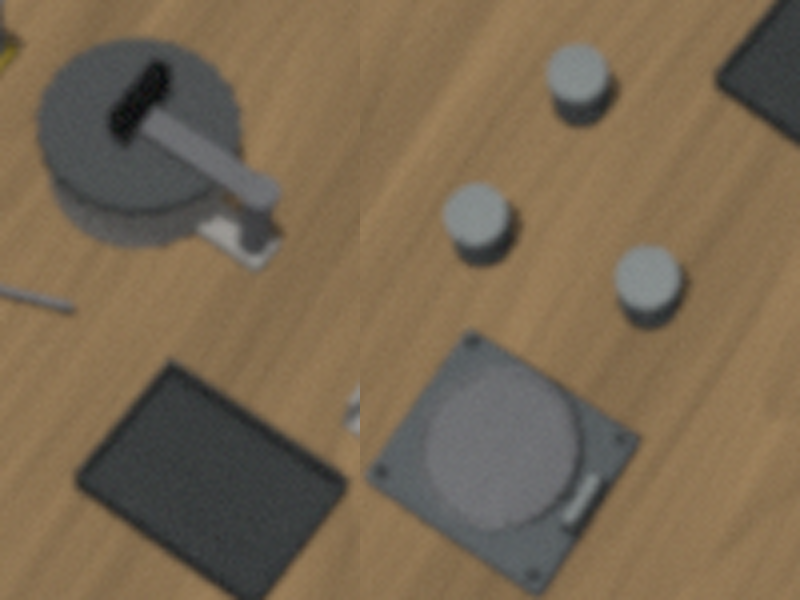

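Views so far: 4. The crops confirm the choice: grey lid with the black bar at top (291,219), three springs (tops near (400,183), (375,215) and (408,215)), the tester dish at (438,188) with its upright above it, and the dark tray.

Run:
```python
from h import *
T=lambda x,y:(x/4+262-.375,y/4+145-.375)
S1=lambda x,y:(x/4+295-.375,y/4+140-.375)
S2=lambda x,y:((x-360)/4+225-.375,y/4+240-.375)
for nm,t,s,z in [("bar",T(117,297),S1(140,102),112),("hinge",T(134,176),S1(262,192),None),("A",T(555,153),S2(648,278),50),("B",T(455,280),S2(580,72),50),("C",T(585,280),S2(478,214),50),("plate",T(705,175),S2(503,447),47),("upr",T(705,106),S2(582,498),54)]:
    print(nm,tri([("top",t),("scene",s)]), px("top",t,z) if z else "", px("scene",s,z) if z else "")
print("hinge z", px("top",T(134,176),99),"lidcentre",px("top",T(120,302),82))
for e in [(80,297),(153,299)]: print("barend",px("top",T(*e),112))
c=np.array([px("top",T(*e),25) for e in [(285,38),(400,45),(385,208),(266,197)]]); print(c,c.mean(0),[np.linalg.norm(c[i]-c[i-1]) for i in range(4)])
```

```text
bar [473.7 205.4  96.3] [470.2 202.9 112. ] [480.  197.6 112. ]
hinge [579.6 190.3  85.9]  
A [ 601.2 -179.9   46.8] [ 598.5 -181.1   50. ] [ 603.8 -178.9   50. ]
B [489.9 -86.   49. ] [487.  -88.3  50. ] [492.8 -83.9  50. ]
C [ 487.2 -199.8   48.4] [ 484.8 -201.6   50. ] [ 489.9 -198.2   50. ]
plate [ 579.9 -311.7   42.4] [ 576.5 -312.7   47. ] [ 583.4 -310.1   47. ]
upr [ 639.2 -313.5   52.8] [ 637.3 -314.7   54. ] [ 641.1 -312.1   54. ]
hinge z [575.8 188.5  99. ] lidcentre [469.6 202.7  82. ]
barend [470.8 233.9 112. ]
barend [467.9 172.7 112. ]
[[716.1  54.3  25. ]
 [707.1 -50.2  25. ]
 [556.7 -31.5  25. ]
 [568.9  74.9  25. ]] [637.2    11.875  25.   ] [np.float64(148.63445091902489), np.float64(104.88684378891378), np.float64(151.55807467766272), np.float64(107.0971521563482)]
```

```bash
cat >> h.py <<'E'
def go(p,yaw):
    s=r.sense(); sh,_,_=toT(p)
    # rotation that brings the tool straight down at this yaw, in tool axes
    M=R.from_euler("xyz",s["tcp_rot"],degrees=True); D=R.from_euler("xyz",[180,0,yaw],degrees=True)
    print("t",round(s["time"],2),"at",s["tool_pos"].round(1),s["tcp_rot"].round(1),"F",s["ft_force"].round(1),"gap",round(s["finger_gap"],1)); print("-> shift",sh,"turn",(M.inv()*D).as_rotvec(degrees=True).round(1))
E
python3 -c "
from h import *
go([474,203,190],82)"
```

```text
t 0.1 at [240.5 549.2 249.3] [-179.9   -0.   156.3] F [-0.   0.6  0.5] gap 85.1
-> shift [-352.8 -223.3   59.7] turn [-0.1  0.1 74.3]
```

Request:
carry_out(commands=[[[60,-53,-34,0,0,0,10],[60,-106,-67,0,0,0,20],[60,-159,-100,0,0,0,30],[60,-212,-134,10,0,0,40],[60,-250,-158,20,0,0,50]]])

```text
time: 0.72
tool_pos: [407.2, 302.4, 229.9]
tcp_rot: [180.0, 0.0, 106.0]
ft_force: [0.3, -0.2, 0.3]
finger_gap: 59.8
```

```bash
python3 -c "
from h import *
go([474,203,160],82)"
```

```text
t 0.72 at [407.2 302.4 229.9] [180.   0. 106.] F [ 0.3 -0.2  0.3] gap 59.8
-> shift [-113.9   36.8   70. ] turn [ 0.  0. 24.]
```

Request:
carry_out(commands=[[[60,-38,12,20,0,0,8],[60,-76,25,40,0,0,16],[60,-114,37,55,0,0,24],[60,-114,37,70,0,0,24],[60,-114,37,70,0,0,24]]])

```text
time: 1.35
tool_pos: [472.5, 205.4, 158.5]
tcp_rot: [-179.8, 0.1, 82.4]
ft_force: [-0.1, 0.6, 1.0]
finger_gap: 59.9
```

```bash
python3 -c "
from h import *
go([474,203,107],82)
a=crop(snap('scene'),275,110,110,110,5);b=crop(snap('top'),250,165,50,110,5)
cv2.imwrite('pics/g1.png',np.hstack([a,b]))"
```

```text
t 1.35 at [472.5 205.4 158.5] [-1.798e+02  1.000e-01  8.240e+01] F [-0.1  0.6  1. ] gap 59.9
-> shift [-2.2  2.  51.5] turn [-0.2  0.1  0.4]
```

View pics/g1.png

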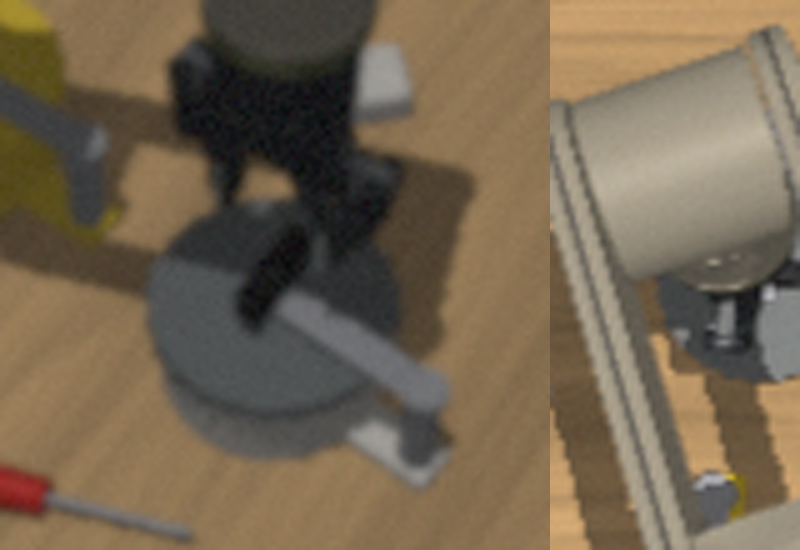

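Viewed 5: the fingers straddle the bar (crop (275,275)), with tips at (228,200) and (335,245), so the estimate holds. Next: descend and close.

Request:
carry_out(commands=[[[60,-2,2,25,0,0,0],[60,-2,2,50,0,0,0],[60,-2,2,50,0,0,0],[10,-2,2,50,0,0,0],[10,-2,2,50,0,0,0]]], grip_force=30)

```text
time: 2.08
tool_pos: [476.4, 204.0, 112.0]
tcp_rot: [179.9, -0.1, 82.4]
ft_force: [-7.5, 1.2, 6.8]
finger_gap: 24.0
```

Request:
carry_out(commands=[[[10,0,0,0,0,0,0],[10,0,0,0,0,0,0],[10,0,0,0,0,0,0]]])

```text
time: 2.45
tool_pos: [473.8, 204.4, 111.8]
tcp_rot: [-179.8, -0.0, 82.4]
ft_force: [-15.5, 2.1, 15.9]
finger_gap: 15.0
```

```bash
python3 -c "
from h import *
go([474,203,107],82);print(r.sense()['wrist_torque'],r.sense()['joint_pos'].round(1))"
```

```text
t 2.45 at [473.8 204.4 111.8] [-179.8   -0.    82.4] F [-15.5   2.1  15.9] gap 15.0
-> shift [-1.4  0.4  4.8] turn [-0.2 -0.   0.4]
[ 0.38823823  2.83558304 -0.00344008] [1.760e+01 1.100e+00 1.069e+02 1.000e-01 7.220e+01 2.510e+01]
```

Request:
carry_out(commands=[[[10,0,-2,-2,0,0,0],[10,0,-2,-2,0,0,-5],[10,0,-2,-2.5,0,0,-12],[10,0,-2,-3,0,0,-20],[10,0,-2,-3.2,0,0,-28]]], grip_force=50)

```text
time: 3.08
tool_pos: [472.7, 204.4, 113.4]
tcp_rot: [-179.9, -0.1, 110.6]
ft_force: [-4.0, 4.5, -4.2]
finger_gap: 14.9
```

```bash
python3 -c "
from h import *
go([474,203,113],82);print(r.sense()['wrist_torque'],r.sense()['joint_pos'].round(1))"
```

```text
t 3.08 at [472.7 204.4 113.4] [-1.799e+02 -1.000e-01  1.106e+02] F [-4.   4.5 -4.2] gap 14.9
-> shift [-1.8  0.7  0.4] turn [-0.1 -0.1 28.6]
[ 0.94308414  0.28601084 -0.08775494] [ 1.760e+01  7.000e-01  1.071e+02  1.000e-01  7.230e+01 -3.000e+00]
```

Request:
carry_out(commands=[[[10,0,0,-0.3,0,0,-9],[10,0,0,-0.6,0,0,-18],[10,0,0,-0.9,0,0,-27],[10,0,0,-1.2,0,0,-36],[10,0,0,-1.5,0,0,-45]]])

```text
time: 3.7
tool_pos: [472.6, 204.7, 115.0]
tcp_rot: [179.9, -0.1, 155.7]
ft_force: [-4.0, 4.6, -3.0]
finger_gap: 14.8
```

Request:
carry_out(commands=[[[10,0,0,-0.3,0,0,-9],[10,0,0,-0.6,0,0,-18],[10,0,0,-0.9,0,0,-27],[10,0,0,-1.2,0,0,-36],[10,0,0,-1.5,0,0,-45]]])

```text
time: 4.32
tool_pos: [472.4, 205.0, 116.5]
tcp_rot: [179.8, -0.1, -159.3]
ft_force: [-5.4, 5.2, -2.0]
finger_gap: 15.1
```

Request:
carry_out(commands=[[[10,0,0,-0.3,0,0,-9],[10,0,0,-0.6,0,0,-18],[10,0,0,-0.9,0,0,-27],[10,0,0,-1.1,0,0,-34],[10,0,0,-1.1,0,0,-34]]])

```text
time: 4.95
tool_pos: [472.1, 205.1, 117.6]
tcp_rot: [179.8, 0.0, -125.5]
ft_force: [-5.7, 6.4, -0.9]
finger_gap: 14.7
```

```bash
python3 -c "
from h import *
go([474,203,113],82);print(r.sense()['wrist_torque'],r.sense()['joint_pos'].round(1))
a=crop(snap('scene'),275,90,130,130,4);cv2.imwrite('pics/g2.png',a)"
```

```text
t 4.95 at [472.1 205.1 117.6] [ 179.8    0.  -125.5] F [-5.7  6.4 -0.9] gap 14.7
-> shift [ 0.6 -2.8  4.6] turn [ 1.000e-01 -3.000e-01  1.525e+02]
[1.53407665 1.38392189 0.07934658] [  17.6    0.5  106.9    0.2   72.8 -126.9]
```

Request:
carry_out(commands=[[[10,-6.6,3.2,0,0,0,4],[10,-13.4,5.8,0,0,0,8],[10,-20.5,8,0,0,0,12],[10,-27.6,9.8,0,0,0,16],[10,-42.1,11.7,0,0,0,24]]])

```text
time: 5.62
tool_pos: [486.7, 245.5, 117.5]
tcp_rot: [179.8, -0.2, -149.9]
ft_force: [-7.7, 2.5, 0.3]
finger_gap: 14.6
```

```bash
python3 -c "
from h import *
go([474,203,113],82);print(r.sense()['wrist_torque'],r.sense()['joint_pos'].round(1))"
```

```text
t 5.62 at [486.7 245.5 117.5] [ 179.8   -0.2 -149.9] F [-7.7  2.5  0.3] gap 14.6
-> shift [ 32.3 -30.4   4.6] turn [-1.000e-01 -3.000e-01  1.281e+02]
[7.36183039e-01 1.51087115e+00 1.07187215e-03] [ 2.13e+01  5.20e+00  1.02e+02  1.00e-01  7.30e+01 -9.89e+01]
```

Request:
carry_out(commands=[[[10,-13.4,5.8,0,0,0,8],[10,-27.6,9.8,0,0,0,16],[10,-42.1,11.7,0,0,0,24],[10,-56.8,11.5,0,0,0,32],[10,-64.1,10.7,0,0,0,36]]])

```text
time: 6.25
tool_pos: [538.0, 288.3, 117.7]
tcp_rot: [179.9, -0.1, 174.2]
ft_force: [-4.5, 5.6, -1.1]
finger_gap: 14.8
```

Request:
carry_out(commands=[[[10,-13.4,5.8,0,0,0,8],[10,-27.6,9.8,0,0,0,16],[10,-42.1,11.7,0,0,0,24],[10,-53.1,11.8,0,0,0,30],[10,-56.8,11.5,0,0,0,32]]])

```text
time: 6.88
tool_pos: [596.6, 293.3, 117.9]
tcp_rot: [179.9, -0.0, 142.3]
ft_force: [-0.5, 5.6, -3.6]
finger_gap: 14.6
```

Request:
carry_out(commands=[[[10,0,0,0,0,0,0],[45,0,0,0,0,0,0],[45,0,0,0,0,0,0],[45,0,0,0,0,0,0],[45,0,0,-30,0,0,0]]])

```text
time: 7.5
tool_pos: [594.2, 291.1, 144.6]
tcp_rot: [-179.7, -0.2, 142.4]
ft_force: [-0.6, 0.9, 0.2]
finger_gap: 44.8
```

```bash
python3 -c "
from h import *
go([474,203,113],82);print(r.sense()['wrist_torque'],r.sense()['joint_pos'].round(1))"
```

```text
t 7.5 at [594.2 291.1 144.6] [-179.7   -0.2  142.4] F [-0.6  0.9  0.2] gap 44.8
-> shift [  41.3 -143.    32.5] turn [-0.4  0.  60.4]
[ 0.0165127   0.00631778 -0.03724552] [ 21.7  21.   80.7  -0.   78.7 -30.7]
```

```bash
python3 -c "
from h import *
go([490,60,220],180)"
```

```text
t 7.5 at [594.2 291.1 144.6] [-179.7   -0.2  142.4] F [-0.6  0.9  0.2] gap 44.8
-> shift [ -58.4 -247.   -74.2] turn [ -0.2  -0.3 -37.6]
```

Request:
carry_out(commands=[[[62,0,0,-45,0,0,0],[62,-10,-50,-75,0,0,-9],[62,-25,-105,-75,0,0,-18],[62,-40,-160,-75,0,0,-27],[62,-50,-210,-75,0,0,-36]]])

```text
time: 8.12
tool_pos: [506.7, 93.5, 223.0]
tcp_rot: [-180.0, 0.1, 178.6]
ft_force: [0.1, -0.8, -0.3]
finger_gap: 62.3
```

```bash
python3 -c "
from h import *
go([490,-60,200],180)
cv2.imwrite('pics/t3.png',crop(snap('top'),240,130,220,150,2.5))
cv2.imwrite('pics/s3.png',snap('scene'))"
```

```text
t 8.12 at [506.7  93.5 223. ] [-1.800e+02  1.000e-01  1.786e+02] F [ 0.1 -0.8 -0.3] gap 62.3
-> shift [  13.1 -153.8   23. ] turn [-0.   0.1 -1.4]
```

View pics/t3.png

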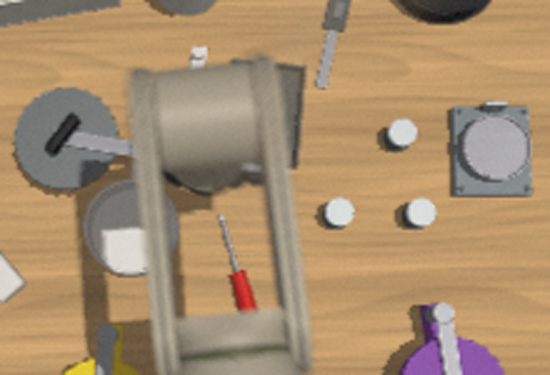

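Viewed 6: the lid is aside at crop (65,140) and the tub is open at (132,228). The springs are unmoved at (340,212), (420,212) and (402,133). Next I go to spring B.

Request:
carry_out(commands=[[[62,5,-45,20,0,0,-1.4],[62,9,-90,40,0,0,-1.4],[62,12,-135,60,0,0,-1.4],[62,13,-170,80,0,0,-1.4],[62,13,-180,113,0,0,-1.4]]])

```text
time: 8.85
tool_pos: [490.6, -86.4, 110.4]
tcp_rot: [-179.9, 0.2, 179.6]
ft_force: [0.4, 0.3, -0.3]
finger_gap: 62.1
```

Request:
carry_out(commands=[[[62,0,0,0,0,0,0],[62,0,0,0,0,0,0]]])

```text
time: 9.1
tool_pos: [490.0, -83.8, 110.7]
tcp_rot: [-180.0, 0.0, 179.7]
ft_force: [-0.0, 0.0, 0.6]
finger_gap: 61.7
```

```bash
python3 -c "
from h import *
go([490,-86,55],180)
cv2.imwrite('pics/s4.png',crop(snap('scene'),220,200,120,100,6))"
```

```text
t 9.1 at [490.  -83.8 110.7] [-180.     0.   179.7] F [-0.   0.   0.6] gap 61.7
-> shift [ 0.  -2.2 55.7] turn [-0.   0.  -0.3]
```

View pics/s4.png

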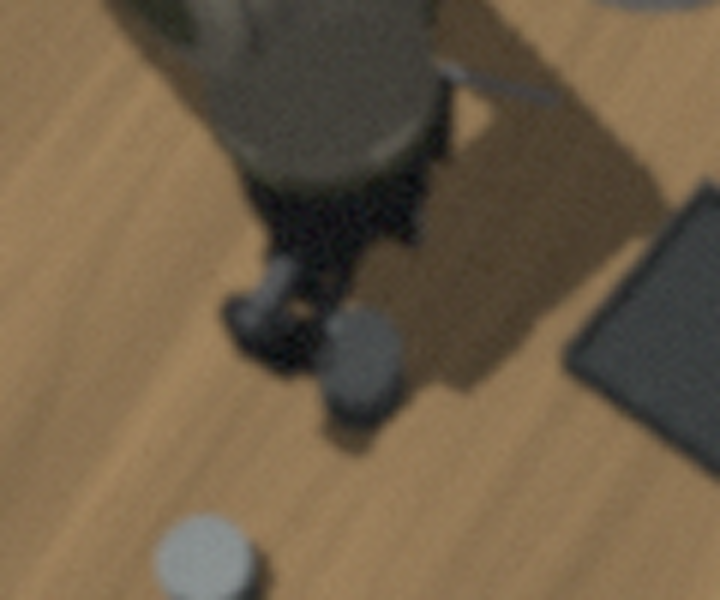

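Viewed 7: the hand is over spring B (crop (362,365)), with the left finger beside it. Next: descend and close in steps.

Request:
carry_out(commands=[[[62,0,-2,20,0,0,0],[62,0,-2,40,0,0,0],[62,0,-2,55,0,0,0],[46,0,-2,55,0,0,0],[46,0,-2,55,0,0,0]]], grip_force=25)

```text
time: 9.78
tool_pos: [490.1, -86.2, 55.5]
tcp_rot: [-180.0, 0.1, 179.8]
ft_force: [0.5, 0.8, 0.3]
finger_gap: 45.9
```

Request:
carry_out(commands=[[[38,0,0,-0.5,0,0,0],[36,0,0,-1,0,0,0],[36,0,0,-1,0,0,0],[36,0,0,-1,0,0,0]]])

```text
time: 10.28
tool_pos: [489.7, -86.3, 55.9]
tcp_rot: [-180.0, 0.0, 179.7]
ft_force: [1.8, 0.1, 1.2]
finger_gap: 39.0
```

```bash
python3 -c "
from h import *
go([580,-311,140],180)"
```

```text
t 10.28 at [489.7 -86.3  55.9] [-180.     0.   179.7] F [1.8 0.1 1.2] gap 39.0
-> shift [ -91.4 -224.3  -84. ] turn [-0.   0.  -0.3]
```

Request:
carry_out(commands=[[[36,0,0,-40,0,0,0],[36,-5,-10,-84,0,0,0],[36,-20,-50,-84,0,0,0],[36,-40,-95,-84,0,0,0],[36,-60,-145,-84,0,0,0]]])

```text
time: 10.9
tool_pos: [549.0, -232.4, 139.4]
tcp_rot: [180.0, -0.0, 179.8]
ft_force: [0.7, 0.1, -0.7]
finger_gap: 38.5
```

Request:
carry_out(commands=[[[36,-18,-45,0,0,0,0],[36,-27,-68,0,0,0,0],[36,-31,-79,0,0,0,0],[36,-31,-79,15,0,0,0],[36,-31,-79,25,0,0,0]]])

```text
time: 11.52
tool_pos: [578.5, -309.0, 112.5]
tcp_rot: [179.9, -0.1, 179.8]
ft_force: [0.9, -0.3, -1.2]
finger_gap: 38.4
```

Request:
carry_out(commands=[[[36,0,0,5,0,0,0],[36,0,0,10,0,0,0],[36,0,0,10,0,0,0],[36,0,0,10,0,0,0]]])

```text
time: 12.02
tool_pos: [579.6, -310.7, 105.1]
tcp_rot: [-180.0, 0.0, 179.8]
ft_force: [-0.2, -0.3, -1.2]
finger_gap: 38.5
```

```bash
python3 -c "
from h import *
go([580,-311,98],180)
cv2.imwrite('pics/s5.png',np.hstack([crop(snap('scene'),215,270,100,120,5),crop(snap('top'),405,145,55,120,5)]))"
```

```text
t 12.03 at [ 579.6 -310.7  105.1] [-180.     0.   179.8] F [-0.2 -0.3 -1.2] gap 38.5
-> shift [-0.4 -0.3  7.1] turn [-0.   0.  -0.2]
```

View pics/s5.png

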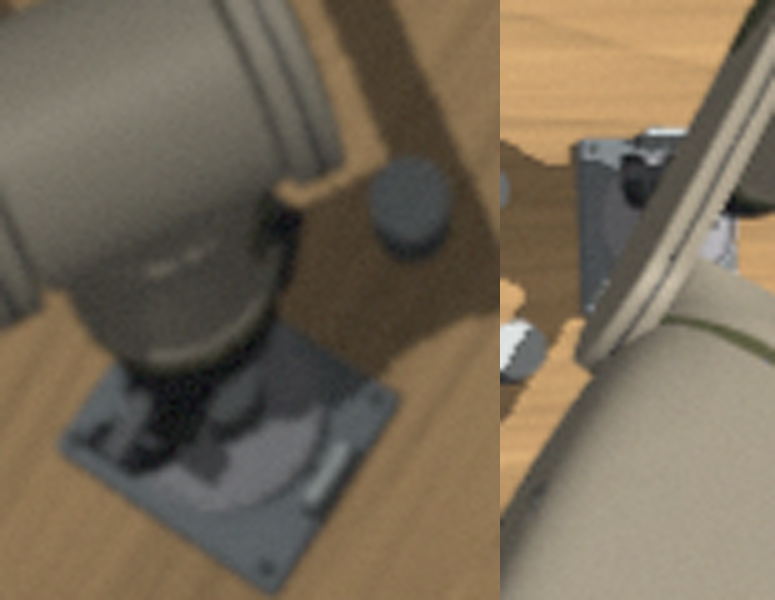

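Viewed 8: the spring is held over the dish (crop (230,400)), which it will land inside. Next I press in steps and read the force.

Request:
carry_out(commands=[[[36,0,0,4,0,0,0],[36,0,0,7,0,0,0],[36,0,0,10,0,0,0],[36,0,0,12,0,0,0],[36,0,0,12,0,0,0]]])

```text
time: 12.75
tool_pos: [579.4, -310.8, 92.7]
tcp_rot: [-180.0, 0.0, 179.7]
ft_force: [0.1, -0.8, 2.8]
finger_gap: 38.6
```

Request:
carry_out(commands=[[[36,0,0,2,0,0,0],[36,0,0,4,0,0,0],[36,0,0,4,0,0,0],[36,0,0,4,0,0,0]]])

```text
time: 13.25
tool_pos: [579.5, -310.7, 88.8]
tcp_rot: [-180.0, 0.0, 179.7]
ft_force: [-1.1, -0.3, 2.8]
finger_gap: 38.6
```

Request:
carry_out(commands=[[[36,0,0,2,0,0,0],[36,0,0,4,0,0,0],[36,0,0,4,0,0,0],[36,0,0,4,0,0,0]]])

```text
time: 13.75
tool_pos: [579.5, -310.8, 84.8]
tcp_rot: [-180.0, 0.0, 179.7]
ft_force: [-1.2, -0.4, 5.2]
finger_gap: 38.8
```

Request:
carry_out(commands=[[[36,0,0,2,0,0,0],[36,0,0,3,0,0,0],[36,0,0,3,0,0,0],[36,0,0,3,0,0,0]]])

```text
time: 14.25
tool_pos: [579.5, -310.8, 82.0]
tcp_rot: [-180.0, 0.0, 179.7]
ft_force: [-1.6, 0.4, 8.0]
finger_gap: 38.5
```

Request:
carry_out(commands=[[[36,0,0,0,0,0,0]]])

```text
time: 14.38
tool_pos: [579.5, -310.8, 82.0]
tcp_rot: [-180.0, 0.0, 179.7]
ft_force: [-2.1, -0.6, 6.9]
finger_gap: 38.9
```

Request:
carry_out(commands=[[[36,0,0,0,0,0,0]]])

```text
time: 14.5
tool_pos: [579.5, -310.8, 82.0]
tcp_rot: [-180.0, 0.0, 179.8]
ft_force: [-1.6, 0.8, 6.2]
finger_gap: 38.8
```

```bash
python3 -c "
from h import *
print([(r.sense()['ft_force'][2].round(2),snap('scene').shape[0]) for _ in range(4)],r.sense()['tool_pos'])"
```

```text
[(np.float64(6.23), 400), (np.float64(7.75), 400), (np.float64(6.3), 400), (np.float64(6.29), 400)] [ 579.50757688 -310.78697617   81.97451992]
```

Force averages about 6.8 N, plus the 1.2 N unit weight on the plate, at 15.9 mm descent. That means plate about 9.5 mm and spring about 6.4 mm, so sound. A little further brings it to the mark, then I lift.

Request:
carry_out(commands=[[[36,0,0,0.7,0,0,0],[36,0,0,1.3,0,0,0],[36,0,0,1.3,0,0,0],[36,0,0,1.3,0,0,0]]])

```text
time: 15.2
tool_pos: [579.5, -310.8, 80.8]
tcp_rot: [-180.0, 0.0, 179.7]
ft_force: [-1.6, 0.3, 7.7]
finger_gap: 38.5
```

```bash
python3 -c "
from h import *
f=[]
for _ in range(8): f.append(r.sense()['ft_force'][2]);im=snap('scene')
print(np.round(f,1),np.mean(f),r.sense()['tool_pos'])
cv2.imwrite('pics/s6.png',np.hstack([crop(im,225,330,80,60,9)]))"
```

```text
[7.7 6.8 7.8 7.8 6.7 7.7 6.6 8.2] 7.406129825466742 [ 579.53259636 -310.78802331   80.76346348]
```

View pics/s6.png

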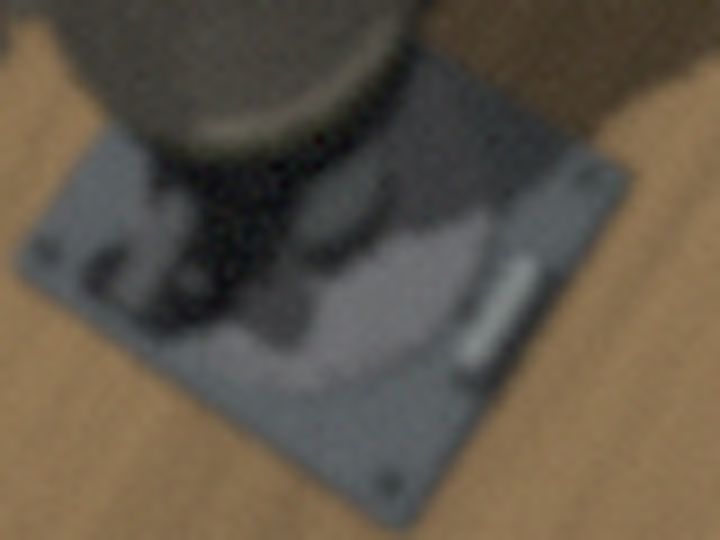

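Viewed 9: the plate has sunk level toward the mark. Force 7.4 N, descent 17.1 mm, so plate about 10.2 and spring about 6.9 mm: B is sound. It goes to the tub.

Request:
carry_out(commands=[[[36,0,0,-12,0,0,0],[36,0,0,-35,0,0,0],[36,3,10,-65,0,0,0],[36,13,45,-80,0,0,0],[36,26,90,-80,0,0,0]]])

```text
time: 16.23
tool_pos: [554.2, -220.4, 162.0]
tcp_rot: [-179.9, 0.1, 179.7]
ft_force: [0.8, 0.5, -0.8]
finger_gap: 38.9
```

Request:
carry_out(commands=[[[36,13,50,0,0,0,0],[36,26,100,0,0,0,0],[36,39,150,0,0,0,0],[36,52,200,0,0,0,0],[36,65,250,0,0,0,0]]])

```text
time: 16.85
tool_pos: [488.7, 31.4, 160.0]
tcp_rot: [180.0, -0.1, 179.7]
ft_force: [0.5, 0.8, -1.3]
finger_gap: 38.7
```

Request:
carry_out(commands=[[[36,11,45,0,0,0,0],[36,22,90,0,0,0,0],[36,32,130,0,0,0,0],[36,40,160,0,0,0,0],[36,43,177,0,0,0,0]]])

```text
time: 17.48
tool_pos: [446.7, 208.2, 159.9]
tcp_rot: [-180.0, -0.1, 179.8]
ft_force: [0.2, 0.4, -1.5]
finger_gap: 38.6
```

Request:
carry_out(commands=[[[36,0,0,0,0,0,0],[36,0,0,0,0,0,0]]])

```text
time: 17.73
tool_pos: [447.8, 206.2, 160.1]
tcp_rot: [-180.0, -0.0, 179.7]
ft_force: [-0.4, -0.6, -1.6]
finger_gap: 38.5
```

```bash
python3 -c "
from h import *
go([446,206,62],180)
cv2.imwrite('pics/s7.png',np.hstack([crop(snap('scene'),280,100,110,120,5)]))"
```

```text
t 17.73 at [447.8 206.2 160.1] [-180.    -0.   179.7] F [-0.4 -0.6 -1.6] gap 38.5
-> shift [ 1.8 -0.2 98.1] turn [-0.  -0.  -0.3]
```

View pics/s7.png

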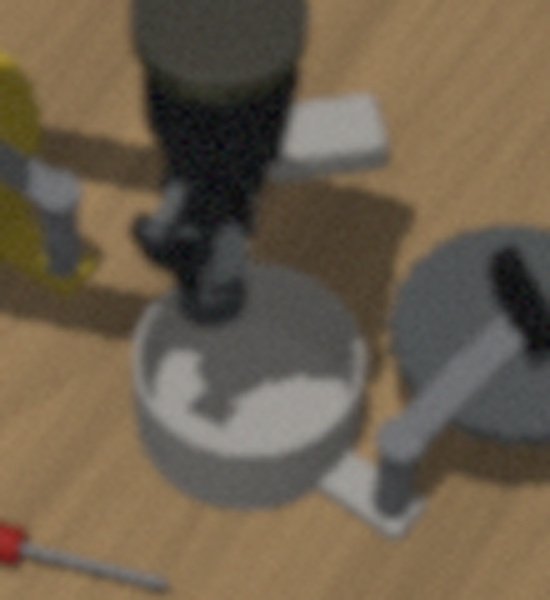

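Viewed 10: the held spring (crop (213,295)) is over the open tub. Next I lower it.

Request:
carry_out(commands=[[[36,1,0,30,0,0,0],[36,1,0,60,0,0,0],[36,1,0,85,0,0,0],[36,1,0,94,0,0,0],[36,1,0,96,0,0,0]]])

```text
time: 18.4
tool_pos: [446.7, 206.4, 64.2]
tcp_rot: [-180.0, -0.0, 179.7]
ft_force: [-0.0, -0.6, -2.0]
finger_gap: 38.7
```

Request:
carry_out(commands=[[[36,0,0,2,0,0,0],[36,0,0,2.5,0,0,0],[36,0,0,2.5,0,0,0]]])

```text
time: 18.77
tool_pos: [447.0, 207.1, 62.4]
tcp_rot: [180.0, 0.1, 179.8]
ft_force: [-0.5, -0.6, -0.7]
finger_gap: 38.4
```

Request:
carry_out(commands=[[[36,0,0,0.8,0,0,0],[36,0,0,0.8,0,0,0],[50,0,0,0.8,0,0,0],[50,0,0,0.8,0,0,0],[50,0,0,0.8,0,0,0]]])

```text
time: 19.4
tool_pos: [446.6, 207.0, 61.0]
tcp_rot: [-180.0, -0.0, 179.8]
ft_force: [-0.2, -1.3, -0.5]
finger_gap: 49.9
```

Request:
carry_out(commands=[[[50,0,0,-10,0,0,0],[50,0,0,-40,0,0,0],[50,0,0,-80,0,0,0],[50,-10,-30,-110,0,0,0],[60,-20,-80,-110,0,0,0]]])

```text
time: 20.02
tool_pos: [468.7, 127.4, 175.5]
tcp_rot: [179.9, 0.4, 179.9]
ft_force: [1.7, -0.4, -0.9]
finger_gap: 60.0
```

```bash
python3 -c "
from h import *
go([487,-200,110],180)
a=snap('top');b=snap('scene')
cv2.imwrite('pics/a8.png',np.hstack([crop(a,250,160,180,100,2.5)[:250],crop(b,250,120,100,100,2.5)]))
cv2.imwrite('pics/top8.png',a);cv2.imwrite('pics/sc8.png',b)"
```

```text
t 20.02 at [468.7 127.4 175.5] [179.9   0.4 179.9] F [ 1.7 -0.4 -0.9] gap 60.0
-> shift [ -18.4 -327.4   65.1] turn [ 0.1  0.4 -0.1]
```

View pics/a8.png

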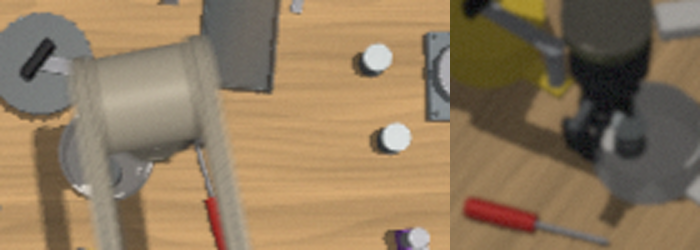

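Viewed 11: spring B stands in the tub (scene part (630,135)). A and C are still at top (400.8,182.8) and (408.4,215.2), unmoved. Next is C.

Request:
carry_out(commands=[[[62,-3,-50,0,0,0,0],[62,-6,-105,0,0,0,0],[62,-9,-160,0,0,0,0],[62,-12,-215,10,0,0,0],[62,-14,-265,25,0,0,0]]])

```text
time: 20.75
tool_pos: [479.7, -139.8, 146.9]
tcp_rot: [-180.0, 0.1, 179.7]
ft_force: [0.5, 0.1, -0.6]
finger_gap: 62.1
```

Request:
carry_out(commands=[[[62,-2,-40,15,0,0,0],[62,-4,-62,40,0,0,0],[62,-4,-62,40,0,0,0],[62,-4,-62,40,0,0,0]]])

```text
time: 21.25
tool_pos: [483.1, -199.5, 106.5]
tcp_rot: [180.0, 0.0, 179.8]
ft_force: [-0.4, -0.6, 0.6]
finger_gap: 62.2
```

```bash
python3 -c "
from h import *
go([487.5,-200,55],180)
b=snap('scene');cv2.imwrite('pics/s9.png',crop(b,215,240,120,80,5))"
```

```text
t 21.25 at [ 483.1 -199.5  106.5] [180.    0.  179.8] F [-0.4 -0.6  0.6] gap 62.2
-> shift [-4.4 -0.5 51.5] turn [ 0.   0.  -0.2]
```

View pics/s9.png

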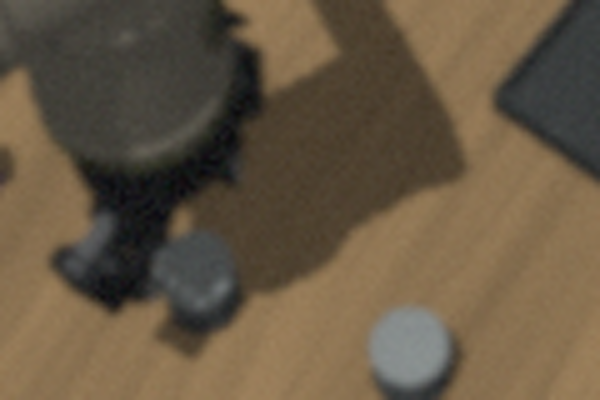

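Viewed 12: C's disc at (254,293) is unmoved, between the fingers.

Request:
carry_out(commands=[[[62,-4,0,20,0,0,0],[62,-4,0,38,0,0,0],[62,-4,0,51,0,0,0],[46,-4,0,51,0,0,0],[46,-4,0,51,0,0,0]]])

```text
time: 21.92
tool_pos: [487.1, -200.3, 55.4]
tcp_rot: [-180.0, 0.0, 179.7]
ft_force: [-0.0, 0.0, 0.0]
finger_gap: 45.9
```

Request:
carry_out(commands=[[[38,0,0,-0.5,0,0,0],[36,0,0,-1,0,0,0],[36,0,0,-1,0,0,0],[36,0,0,-1,0,0,0]]])

```text
time: 22.42
tool_pos: [487.0, -200.4, 56.2]
tcp_rot: [-180.0, 0.0, 179.7]
ft_force: [-1.2, -0.6, 1.0]
finger_gap: 38.7
```

```bash
python3 -c "
from h import *
go([579.5,-311,140],180)"
```

```text
t 22.43 at [ 487.  -200.4   56.2] [-180.     0.   179.7] F [-1.2 -0.6  1. ] gap 38.7
-> shift [ -93.  -110.2  -83.7] turn [-0.   0.  -0.3]
```

Request:
carry_out(commands=[[[36,0,0,-40,0,0,0],[36,-10,-12,-84,0,0,0],[36,-40,-47,-84,0,0,0],[36,-70,-82,-84,0,0,0],[36,-92,-110,-84,0,0,0]]])

```text
time: 23.05
tool_pos: [579.3, -311.9, 139.9]
tcp_rot: [-180.0, 0.0, 179.7]
ft_force: [0.1, -0.2, -0.3]
finger_gap: 39.2
```

Request:
carry_out(commands=[[[36,0,0,0,0,0,0],[36,0,0,15,0,0,0],[36,0,0,30,0,0,0],[36,0,0,36,0,0,0],[36,0,0,36,0,0,0]]])

```text
time: 23.68
tool_pos: [577.6, -309.8, 102.9]
tcp_rot: [179.9, -0.1, 179.8]
ft_force: [0.2, 0.8, -1.7]
finger_gap: 38.6
```

Request:
carry_out(commands=[[[36,0,0,5,0,0,0],[36,0,0,10,0,0,0],[36,0,0,15,0,0,0],[36,0,0,20,0,0,0],[36,0,0,22,0,0,0]]])

```text
time: 24.3
tool_pos: [578.9, -311.0, 82.4]
tcp_rot: [-180.0, 0.1, 179.7]
ft_force: [1.7, -1.1, 4.2]
finger_gap: 38.7
```

Request:
carry_out(commands=[[[36,0,0,0,0,0,0],[36,0,0,0,0,0,0]]])

```text
time: 24.55
tool_pos: [578.8, -310.9, 82.6]
tcp_rot: [-180.0, 0.1, 179.7]
ft_force: [2.0, -1.6, 4.0]
finger_gap: 39.0
```

```bash
cat >> h.py <<'E'
def force(n=8):
    f=[]
    for _ in range(n): f.append(r.sense()['ft_force'][2]); snap('scene')
    print(np.round(f,1),"mean",np.mean(f).round(2),r.sense()['tool_pos'].round(2),"t",r.sense()["time"])
E
python3 -c "
from h import *
force()"
```

```text
[4.  4.1 3.4 3.3 4.  4.9 3.8 4.4] mean 3.99 [ 578.47 -310.74   82.17] t 24.95
```

Force is 4.0 N at 16 mm, so C is weak. I press on until the load matches (about 7.3 N).

Request:
carry_out(commands=[[[36,0,0,2,0,0,0],[36,0,0,4,0,0,0],[36,0,0,6,0,0,0],[36,0,0,8,0,0,0],[36,0,0,9,0,0,0]]])

```text
time: 25.58
tool_pos: [578.6, -310.8, 73.2]
tcp_rot: [-180.0, 0.0, 179.7]
ft_force: [2.5, -1.4, 6.3]
finger_gap: 38.7
```

Request:
carry_out(commands=[[[36,0,0,0,0,0,0],[36,0,0,0,0,0,0]]])

```text
time: 25.82
tool_pos: [578.6, -310.8, 73.3]
tcp_rot: [-180.0, 0.0, 179.7]
ft_force: [1.9, -1.1, 6.3]
finger_gap: 38.7
```

```bash
python3 -c "
from h import *
force()"
```

```text
[6.3 6.6 7.4 7.4 6.8 5.8 6.  7.6] mean 6.74 [ 578.59 -310.77   73.3 ] t 26.225
```

Request:
carry_out(commands=[[[36,0,0,1,0,0,0],[36,0,0,2.2,0,0,0],[36,0,0,2.2,0,0,0],[36,0,0,2.2,0,0,0]]])

```text
time: 26.72
tool_pos: [578.6, -310.8, 71.2]
tcp_rot: [-180.0, 0.0, 179.7]
ft_force: [2.3, -1.3, 6.6]
finger_gap: 38.5
```

```bash
python3 -c "
from h import *
force(); go([625,12,160],180)"
```

```text
[6.6 7.8 7.6 7.2 6.9 7.6 7.3 7.2] mean 7.26 [ 578.65 -310.78   71.22] t 27.125
t 27.12 at [ 578.6 -310.8   71.2] [-180.     0.   179.7] F [ 2.7 -2.1  6.9] gap 38.8
-> shift [-45.  322.9 -88.9] turn [-0.   0.  -0.3]
```

Plate about 10.1, spring about 17 mm: C is weak, so it goes to the scrap tray at about (612,13).

Request:
carry_out(commands=[[[36,0,0,-20,0,0,0],[36,0,0,-55,0,0,0],[36,-3,30,-85,0,0,0],[36,-8,75,-85,0,0,0],[36,-12,125,-85,0,0,0]]])

```text
time: 27.75
tool_pos: [589.9, -184.4, 156.0]
tcp_rot: [180.0, -0.1, 179.7]
ft_force: [0.7, -0.2, -1.3]
finger_gap: 38.6
```

Request:
carry_out(commands=[[[36,-5,50,0,0,0,0],[36,-10,100,0,0,0,0],[36,-16,150,0,0,0,0],[36,-20,185,0,0,0,0],[36,-21,199,0,0,0,0]]])

```text
time: 28.38
tool_pos: [611.5, 15.5, 155.2]
tcp_rot: [180.0, -0.2, 179.9]
ft_force: [-1.1, -0.4, -0.8]
finger_gap: 38.7
```

Request:
carry_out(commands=[[[36,0,0,0,0,0,0],[36,0,0,20,0,0,0],[36,0,0,50,0,0,0],[36,0,0,50,0,0,0],[36,0,0,50,0,0,0]]])

```text
time: 29.0
tool_pos: [612.7, 12.3, 105.8]
tcp_rot: [-180.0, -0.0, 179.7]
ft_force: [-0.1, 0.1, -1.2]
finger_gap: 38.7
```

```bash
python3 -c "
from h import *
go([612,13,61],180)
b=snap('scene');cv2.imwrite('pics/s10.png',crop(b,280,200,120,100,5))"
```

```text
t 29.0 at [612.7  12.3 105.8] [-180.    -0.   179.7] F [-0.1  0.1 -1.2] gap 38.7
-> shift [ 0.7  0.7 44.8] turn [-0.  -0.  -0.3]
```

View pics/s10.png

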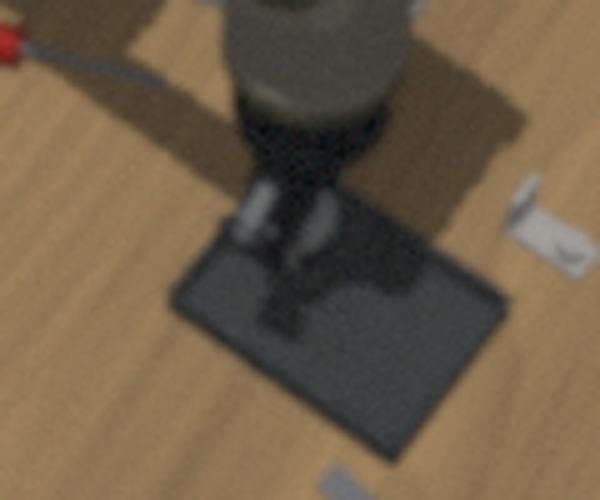

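Viewed 13: the spring hangs over the tray, well inside its walls. Next I lower and release.

Request:
carry_out(commands=[[[36,0,0,20,0,0,0],[36,0,0,36,0,0,0],[36,0,0,42,0,0,0],[36,0,0,44,0,0,0],[36,0,0,44.5,0,0,0]]])

```text
time: 29.68
tool_pos: [613.0, 13.2, 61.5]
tcp_rot: [-180.0, 0.0, 179.8]
ft_force: [-0.3, -0.0, -1.0]
finger_gap: 38.5
```

Request:
carry_out(commands=[[[36,0,0,0.3,0,0,0],[36,0,0,0.3,0,0,0],[50,0,0,0.3,0,0,0],[50,0,0,0.3,0,0,0],[50,0,0,0.3,0,0,0]]])

```text
time: 30.3
tool_pos: [612.9, 13.2, 61.2]
tcp_rot: [-180.0, 0.0, 179.7]
ft_force: [0.5, -0.4, 0.3]
finger_gap: 49.8
```

Request:
carry_out(commands=[[[50,0,0,-15,0,0,0],[50,0,0,-45,0,0,0],[55,0,-20,-75,0,0,0],[60,5,-60,-75,0,0,0],[62,10,-100,-70,0,0,0]]])

```text
time: 30.92
tool_pos: [603.5, -87.8, 133.7]
tcp_rot: [-179.9, 0.2, 179.8]
ft_force: [-0.1, 0.2, 0.4]
finger_gap: 62.0
```

```bash
python3 -c "
from h import *
go([601,-180,110],180)
b=snap('scene');a=snap('top');cv2.imwrite('pics/s11.png',np.hstack([crop(b,250,180,130,140,4),crop(a,375,150,60,140,4)]))
# A's disc in top/scene: bright blob near last pixel
for im,p in((a,(400.6,183)),(b,(296.6,309))):
    x,y=map(int,p);g=cv2.cvtColor(im,cv2.COLOR_BGR2HSV)[y-14:y+14,x-14:x+14]
    m=(g[...,1]<60)&(g[...,2]>110); print(m.sum(),np.argwhere(m).mean(0)[::-1]+[x-14,y-14])
"
```

```text
t 30.93 at [603.5 -87.8 133.7] [-179.9    0.2  179.8] F [-0.1  0.2  0.4] gap 62.0
-> shift [  2.2 -92.2  23.8] turn [-0.1  0.2 -0.2]
126 [401.74603175 182.78571429]
205 [296.2195122 308.4      ]
```

View pics/s11.png

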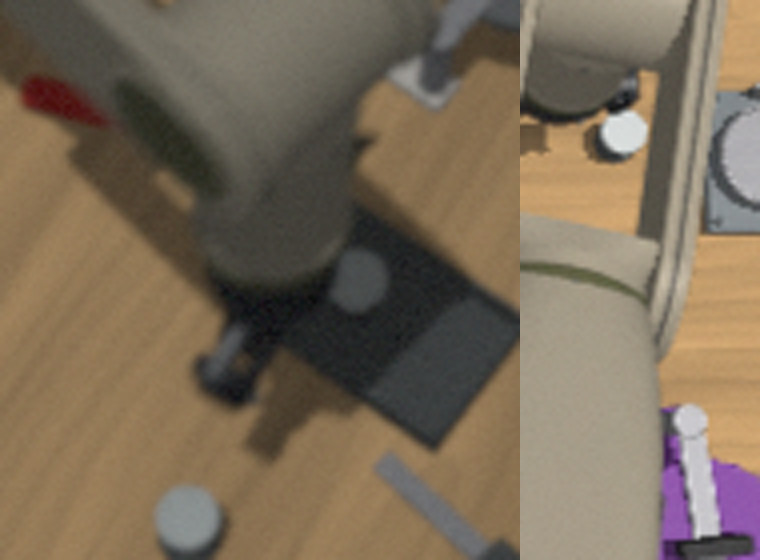

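Viewed 14: C stands in the tray (crop (357,280)). A is unmoved at scene crop (188,518) and top crop (623,132). Next is A.

Request:
carry_out(commands=[[[62,1,-35,0,0,0,0],[62,2,-70,0,0,0,0],[62,2,-92,10,0,0,0],[62,2,-92,24,0,0,0],[62,2,-92,24,0,0,0]]])

```text
time: 31.65
tool_pos: [598.6, -177.3, 104.5]
tcp_rot: [179.9, -0.2, 179.8]
ft_force: [0.3, 0.8, 0.1]
finger_gap: 62.2
```

```bash
python3 -c "
from h import *
go([601,-180,55],180)
b=snap('scene');x,y=297,309;g=cv2.cvtColor(b,cv2.COLOR_BGR2HSV)[y-14:y+14,x-14:x+14]
m=(g[...,1]<60)&(g[...,2]>80)
print(proj('scene',[601,-180,50]),proj('scene',[601,-200,110-19]),proj('scene',[601,-150,110-19]))
cv2.imwrite('pics/s12.png',crop(b,250,260,80,70,6))"
```

```text
t 31.65 at [ 598.6 -177.3  104.5] [179.9  -0.2 179.8] F [0.3 0.8 0.1] gap 62.2
-> shift [-2.6 -2.8 49.5] turn [ 0.1 -0.2 -0.2]
[295.4 308.9] [290.4 310.6] [301.3 293.3]
```

Request:
carry_out(commands=[[[62,0,0,15,0,0,0],[62,0,0,30,0,0,0],[62,0,0,44,0,0,0],[62,0,0,48,0,0,0],[62,0,0,48,0,0,0]]])

```text
time: 32.33
tool_pos: [599.7, -178.6, 58.5]
tcp_rot: [180.0, -0.0, 179.7]
ft_force: [-0.5, -0.4, 0.9]
finger_gap: 62.0
```

```bash
python3 -c "
from h import *
go([601,-180,55],180)"
```

```text
t 32.33 at [ 599.7 -178.6   58.5] [180.   -0.  179.7] F [-0.5 -0.4  0.9] gap 62.0
-> shift [-1.3 -1.4  3.5] turn [ 0.  -0.  -0.3]
```

Request:
carry_out(commands=[[[62,-1.3,-1.4,3,0,0,0],[46,-1.3,-1.4,3,0,0,0],[46,-1.3,-1.4,3,0,0,0],[46,-1.3,-1.4,3,0,0,0]]])

```text
time: 32.83
tool_pos: [601.4, -180.1, 56.2]
tcp_rot: [-180.0, 0.0, 179.7]
ft_force: [0.7, 0.6, -0.3]
finger_gap: 46.3
```

Request:
carry_out(commands=[[[38,0,0,-0.5,0,0,0],[36,0,0,-1,0,0,0],[36,0,0,-1,0,0,0],[36,0,0,-1,0,0,0]]])

```text
time: 33.33
tool_pos: [601.1, -180.1, 56.9]
tcp_rot: [180.0, -0.0, 179.7]
ft_force: [-0.2, 0.3, -1.2]
finger_gap: 38.7
```

```bash
python3 -c "
from h import *
go([579.5,-311,140],180)"
```

```text
t 33.33 at [ 601.1 -180.1   56.9] [180.   -0.  179.7] F [-0.2  0.3 -1.2] gap 38.7
-> shift [  21.1 -131.   -83.1] turn [ 0.  -0.  -0.3]
```

Request:
carry_out(commands=[[[36,0,0,-40,0,0,0],[36,2,-15,-83,0,0,0],[36,9,-55,-83,0,0,0],[36,16,-100,-83,0,0,0],[36,21,-131,-83,0,0,0]]])

```text
time: 33.95
tool_pos: [579.2, -312.9, 140.1]
tcp_rot: [-180.0, 0.0, 179.7]
ft_force: [0.0, -0.3, -1.5]
finger_gap: 38.1
```

Request:
carry_out(commands=[[[36,0,0,0,0,0,0],[36,0,0,15,0,0,0],[36,0,0,30,0,0,0],[36,0,0,36,0,0,0],[36,0,0,36,0,0,0]]])

```text
time: 34.58
tool_pos: [579.2, -310.0, 102.6]
tcp_rot: [179.9, -0.1, 179.8]
ft_force: [1.1, 0.0, -0.6]
finger_gap: 38.7
```

Request:
carry_out(commands=[[[36,0,0,5,0,0,0],[36,0,0,10,0,0,0],[36,0,0,15,0,0,0],[36,0,0,20,0,0,0],[36,0,0,21,0,0,0]]])

```text
time: 35.2
tool_pos: [580.3, -311.3, 83.5]
tcp_rot: [-180.0, 0.1, 179.7]
ft_force: [1.5, 1.3, 5.9]
finger_gap: 38.5
```

Request:
carry_out(commands=[[[36,0,0,0,0,0,0],[36,0,0,0,0,0,0]]])

```text
time: 35.45
tool_pos: [580.4, -311.3, 83.9]
tcp_rot: [-180.0, 0.1, 179.8]
ft_force: [0.2, 1.7, 5.4]
finger_gap: 38.5
```

```bash
python3 -c "
from h import *
force()"
```

```text
[5.4 6.7 6.1 5.6 6.  5.9 5.8 5.8] mean 5.9 [ 580.36 -311.32   83.92] t 35.85
```

Request:
carry_out(commands=[[[36,0,0,1,0,0,0],[36,0,0,2,0,0,0],[36,0,0,3,0,0,0],[36,0,0,3,0,0,0],[36,0,0,3,0,0,0]]])

```text
time: 36.48
tool_pos: [580.4, -311.3, 81.1]
tcp_rot: [-180.0, 0.1, 179.8]
ft_force: [1.7, 1.3, 7.0]
finger_gap: 38.6
```

```bash
python3 -c "
from h import *
force(12)"
```

```text
[7.  7.3 7.5 6.6 6.5 7.2 7.8 6.8 7.3 7.1 7.  6.3] mean 7.03 [ 580.4  -311.3    81.11] t 37.075
```

Request:
carry_out(commands=[[[36,0,0,0.7,0,0,0],[36,0,0,0.7,0,0,0],[36,0,0,0.7,0,0,0]]])

```text
time: 37.45
tool_pos: [580.4, -311.3, 80.4]
tcp_rot: [-180.0, 0.1, 179.7]
ft_force: [0.3, 1.3, 6.4]
finger_gap: 38.6
```

```bash
python3 -c "
from h import *
force(12); go([498,206,161],180)"
```

```text
[6.4 7.8 6.3 7.4 7.6 7.4 6.8 8.4 7.4 7.7 7.9 6.6] mean 7.3 [ 580.38 -311.32   80.47] t 38.05
t 38.05 at [ 580.4 -311.3   80.5] [-1.800e+02  1.000e-01  1.798e+02] F [0.7 1.  7.2] gap 38.9
-> shift [ 84.5 516.9 -81.1] turn [-0.   0.1 -0.2]
```

A: plate about 10.1, spring about 8 mm, so sound. It goes to the tub at (496,206), beside B.

Request:
carry_out(commands=[[[36,0,0,-12,0,0,0],[36,0,0,-35,0,0,0],[36,2,10,-65,0,0,0],[36,8,45,-80,0,0,0],[36,15,90,-80,0,0,0]]])

```text
time: 38.67
tool_pos: [565.2, -221.2, 161.1]
tcp_rot: [-179.9, 0.1, 179.7]
ft_force: [1.4, 0.6, -2.1]
finger_gap: 38.6
```

Request:
carry_out(commands=[[[36,8,50,0,0,0,0],[36,16,100,0,0,0,0],[36,24,150,0,0,0,0],[36,32,200,0,0,0,0],[36,40,250,0,0,0,0]]])

```text
time: 39.3
tool_pos: [525.0, 30.5, 159.1]
tcp_rot: [-180.0, -0.1, 179.7]
ft_force: [1.1, 0.4, -1.0]
finger_gap: 38.5
```

Request:
carry_out(commands=[[[36,8,45,0,0,0,0],[36,16,90,0,0,0,0],[36,23,130,0,0,0,0],[36,28,160,0,0,0,0],[36,30,177,0,0,0,0]]])

```text
time: 39.92
tool_pos: [496.0, 207.4, 159.0]
tcp_rot: [-180.0, -0.1, 179.8]
ft_force: [-1.0, -0.7, -0.9]
finger_gap: 38.4
```

Request:
carry_out(commands=[[[36,0,0,0,0,0,0],[36,0,0,0,0,0,0]]])

```text
time: 40.17
tool_pos: [497.1, 205.3, 159.1]
tcp_rot: [-180.0, -0.0, 179.7]
ft_force: [0.1, 0.3, -0.7]
finger_gap: 38.5
```

```bash
python3 -c "
from h import *
go([496,206,62.5],180)"
```

```text
t 40.17 at [497.1 205.3 159.1] [-180.    -0.   179.7] F [ 0.1  0.3 -0.7] gap 38.5
-> shift [ 1.   0.7 96.6] turn [-0.  -0.  -0.3]
```

Request:
carry_out(commands=[[[36,1,0.7,30,0,0,0],[36,1,0.7,60,0,0,0],[36,1,0.7,85,0,0,0],[36,1,0.7,94,0,0,0],[36,1,0.7,95,0,0,0]]])

```text
time: 40.8
tool_pos: [495.9, 206.3, 64.1]
tcp_rot: [-180.0, -0.0, 179.7]
ft_force: [0.0, 0.7, -0.4]
finger_gap: 38.7
```

Request:
carry_out(commands=[[[36,0,0,0.7,0,0,0],[36,0,0,1.2,0,0,0],[36,0,0,1.2,0,0,0]]])

```text
time: 41.18
tool_pos: [496.4, 207.2, 63.8]
tcp_rot: [180.0, 0.1, 179.8]
ft_force: [-0.4, -0.4, -1.5]
finger_gap: 38.8
```

Request:
carry_out(commands=[[[36,0,0,0.8,0,0,0],[36,0,0,1.2,0,0,0],[50,0,0,1.2,0,0,0],[50,0,0,1.2,0,0,0],[50,0,0,1.2,0,0,0]]])

```text
time: 41.8
tool_pos: [496.0, 207.1, 62.0]
tcp_rot: [180.0, 0.0, 179.7]
ft_force: [-0.8, 0.3, 0.2]
finger_gap: 49.7
```

Request:
carry_out(commands=[[[50,0,0,-10,0,0,0],[50,0,0,-40,0,0,0],[50,0,0,-80,0,0,0],[50,0,0,-130,0,0,0],[50,-45,0,-140,0,0,0]]])

```text
time: 42.42
tool_pos: [542.5, 208.1, 208.8]
tcp_rot: [179.8, 0.5, 179.8]
ft_force: [1.3, -0.1, 0.2]
finger_gap: 49.9
```

Request:
carry_out(commands=[[[50,-40,0,0,0,0,7],[50,-80,10,0,0,0,14],[50,-100,30,0,0,0,20],[50,-105,40,0,0,0,26],[50,-105,40,0,0,0,32]]])

```text
time: 43.05
tool_pos: [646.5, 247.2, 202.3]
tcp_rot: [180.0, -0.0, 147.6]
ft_force: [-0.3, -0.0, -0.4]
finger_gap: 49.6
```

```bash
python3 -c "
from h import *
go([594.2,291.1,150],142.4)
b=snap('scene');a=snap('top');cv2.imwrite('pics/s13.png',np.hstack([crop(b,290,120,110,110,4),crop(a,240,165,80,110,4)]))"
```

```text
t 43.05 at [646.5 247.2 202.3] [180.   -0.  147.6] F [-0.3 -0.  -0.4] gap 49.6
-> shift [67.6  9.  52.3] turn [ 0.  -0.   5.2]
```

View pics/s13.png

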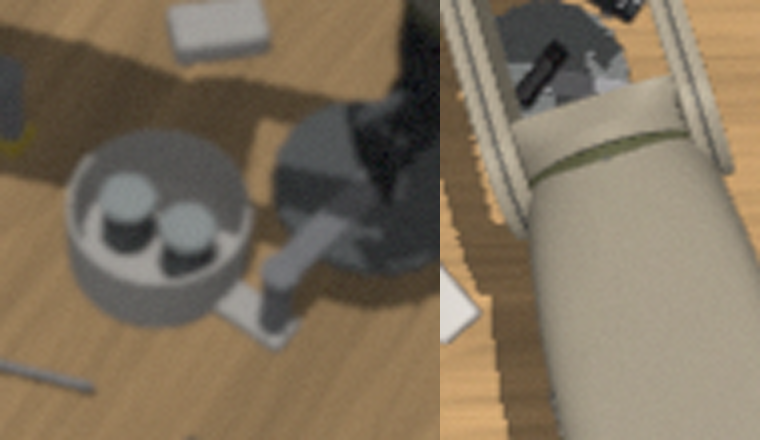

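Viewed 15: both sound springs stand in the tub (crop (128,205) and (187,235)). The lid is untouched. Next I go back to the bar.

```bash
python3 -c "
from h import *
from scipy.optimize import least_squares as ls
P=np.array([[472.1,205.1],[486.7,245.5],[538,288.3],[596.6,293.3]])
s=ls(lambda h:np.hypot(*(P-h).T)-105,[576,190]);print(s.x,s.fun)
d=P-s.x;print(np.degrees(np.arctan2(d[:,1],d[:,0])))
go([596,293,150],142.4)"
```

```text
[576.04686034 190.37499301] [-0.01535538 -0.0160591   0.05651134 -0.04292014]
[171.93718516 148.32634583 111.23267097  78.70712299]
t 43.15 at [646.2 246.6 202.4] [180.    0.  147.7] F [0.1 0.5 0.8] gap 50.2
-> shift [67.2 12.3 52.4] turn [0.  0.  5.3]
```

Request:
carry_out(commands=[[[50,30,6,15,0,0,3],[50,67,12,30,0,0,5.3],[50,67,12,52,0,0,5.3],[50,67,12,52,0,0,5.3],[50,67,12,52,0,0,5.3]]])

```text
time: 43.78
tool_pos: [596.8, 291.6, 150.6]
tcp_rot: [180.0, 0.0, 142.5]
ft_force: [0.2, -0.5, 0.5]
finger_gap: 49.8
```

```bash
python3 -c "
from h import *
go([596.5,293.3,117.5],142.4)
b=snap('scene');cv2.imwrite('pics/s14.png',crop(b,340,110,70,80,6))"
```

```text
t 43.77 at [596.8 291.6 150.6] [180.    0.  142.5] F [ 0.2 -0.5  0.5] gap 49.8
-> shift [ 1.3  1.2 33.1] turn [0.  0.  0.1]
```

Request:
carry_out(commands=[[[50,1,1,15,0,0,0],[50,1,1,32,0,0,0],[50,1,1,32,0,0,0],[22,1,1,32,0,0,0],[22,1,1,32,0,0,0]]])

```text
time: 44.45
tool_pos: [596.1, 293.9, 118.6]
tcp_rot: [179.9, 0.0, 142.5]
ft_force: [0.4, 0.3, 0.8]
finger_gap: 22.1
```

Request:
carry_out(commands=[[[10,0,0,0,0,0,0],[10,0,0,0,0,0,0],[10,0,0,0,0,0,0]]], grip_force=50)

```text
time: 44.82
tool_pos: [596.1, 293.9, 118.6]
tcp_rot: [179.9, 0.0, 142.5]
ft_force: [-0.4, 1.5, 4.3]
finger_gap: 14.7
```

```bash
python3 -c "
from h import *
go([596.5,293.3,117.5],142.4);print(r.sense()['wrist_torque'])"
```

```text
t 44.83 at [596.1 293.9 118.6] [179.9   0.  142.5] F [-0.4  1.5  4.3] gap 14.7
-> shift [-0.7 -0.2  1.1] turn [0.1 0.  0.1]
[ 0.0267363   0.03876888 -0.01676267]
```

Request:
carry_out(commands=[[[10,6.5,-3.5,0,0,0,-4],[10,12.7,-7.5,0,0,0,-8],[10,18.6,-11.9,0,0,0,-12],[10,29.4,-21.8,0,0,0,-20],[10,38.8,-33.2,0,0,0,-28]]])

```text
time: 45.45
tool_pos: [545.0, 291.5, 118.7]
tcp_rot: [179.9, 0.1, 170.7]
ft_force: [0.7, 1.1, 2.1]
finger_gap: 14.8
```

Request:
carry_out(commands=[[[10,12.7,-7.5,0,0,0,-8],[10,24.2,-16.6,0,0,0,-16],[10,34.3,-27.4,0,0,0,-24],[10,42.8,-39.3,0,0,0,-32],[10,42.8,-39.3,0,0,0,-32]]])

```text
time: 46.08
tool_pos: [495.8, 259.3, 118.6]
tcp_rot: [180.0, 0.1, -157.6]
ft_force: [-1.2, 1.6, 2.9]
finger_gap: 14.4
```

```bash
python3 -c "
from h import *
go([472.1,205.1,117.5],-125.5);print(r.sense()['wrist_torque'])
d=r.sense()['tool_pos'][:2]-[576.05,190.37];print(np.hypot(*d),np.degrees(np.arctan2(d[1],d[0])))"
```

```text
t 46.08 at [495.8 259.3 118.6] [ 1.800e+02  1.000e-01 -1.576e+02] F [-1.2  1.6  2.9] gap 14.4
-> shift [ 42.6 -41.    1.1] turn [ -0.    0.1 -32.1]
[0.19538098 0.27440186 0.05336593]
105.77167976831147 139.32941785419928
```

Request:
carry_out(commands=[[[10,12.7,-7.6,0,0,0,-8],[10,24.2,-17,0,0,0,-16],[10,34.3,-28,0,0,0,-24],[10,42.8,-40.3,0,0,0,-32],[10,43,-41.3,0,0,0,-32.5]]])

```text
time: 46.7
tool_pos: [471.8, 204.9, 118.5]
tcp_rot: [179.9, 0.0, -125.1]
ft_force: [-4.1, 4.2, 5.0]
finger_gap: 15.0
```

Request:
carry_out(commands=[[[10,0,0,0,0,0,0],[10,0,0,0,0,0,0]]])

```text
time: 46.95
tool_pos: [471.8, 205.2, 118.4]
tcp_rot: [180.0, -0.0, -125.2]
ft_force: [-4.1, 0.3, 6.9]
finger_gap: 14.5
```

```bash
python3 -c "
from h import *
go([472.1,205.1,117.5],-125.5);print(r.sense()['wrist_torque'])
d=r.sense()['tool_pos'][:2]-[576.05,190.37];print(np.hypot(*d),np.degrees(np.arctan2(d[1],d[0])))"
```

```text
t 46.95 at [471.8 205.2 118.4] [ 180.    -0.  -125.2] F [-4.1  0.3  6.9] gap 14.5
-> shift [-0.1 -0.3  0.9] turn [ 0.  -0.   0.3]
[0.12287076 0.79542081 0.09676621]
105.26820918693618 171.91438781691593
```

Request:
carry_out(commands=[[[10,0,0,0,0,0,7],[10,0,0,0,0,0,16],[10,0,0,0.3,0,0,25],[10,0,0,0.6,0,0,34],[10,0,0,0.9,0,0,43]]])

```text
time: 47.58
tool_pos: [471.7, 205.2, 117.0]
tcp_rot: [180.0, -0.0, -168.5]
ft_force: [-3.1, 1.1, 3.9]
finger_gap: 15.0
```

Request:
carry_out(commands=[[[10,0,0,0.3,0,0,9],[10,0,0,0.6,0,0,18],[10,0,0,0.9,0,0,27],[10,0,0,1.2,0,0,36],[10,0,0,1.5,0,0,45]]])

```text
time: 48.2
tool_pos: [471.7, 205.1, 115.5]
tcp_rot: [-180.0, -0.1, 146.5]
ft_force: [-2.8, 2.0, 3.4]
finger_gap: 14.8
```

Request:
carry_out(commands=[[[10,0,0,0.3,0,0,9],[10,0,0,0.6,0,0,18],[10,0,0,0.9,0,0,27],[10,0,0,1.2,0,0,36],[10,0,0,1.5,0,0,45]]])

```text
time: 48.82
tool_pos: [471.7, 205.1, 113.9]
tcp_rot: [-179.9, -0.0, 101.5]
ft_force: [-1.9, 0.8, 2.6]
finger_gap: 14.7
```

```bash
python3 -c "
from h import *
go([472.3,205,112.5],82.4);print(r.sense()['wrist_torque'])"
```

```text
t 48.83 at [471.7 205.1 113.9] [-179.9   -0.   101.5] F [-1.9  0.8  2.6] gap 14.7
-> shift [-0.2  0.6  1.4] turn [-0.1 -0.  19.1]
[0.15925911 0.46011144 0.09643562]
```

Request:
carry_out(commands=[[[10,0,0,0.3,0,0,8],[10,0,0,0.5,0,0,15],[10,0,0,0.6,0,0,19],[10,0,0,0.7,0,0,21],[10,0,0,0.7,0,0,21]]])

```text
time: 49.45
tool_pos: [471.9, 205.6, 113.4]
tcp_rot: [-180.0, -0.1, 80.9]
ft_force: [-3.4, 4.7, 4.4]
finger_gap: 15.0
```

```bash
python3 -c "
from h import *
go([472.3,205,112.5],82.4);print(r.sense()['wrist_torque'])"
```

```text
t 49.45 at [471.9 205.6 113.4] [-1.80e+02 -1.00e-01  8.09e+01] F [-3.4  4.7  4.4] gap 15.0
-> shift [-0.5  0.5  0.9] turn [-0.  -0.1 -1.5]
[0.78844558 0.65150666 0.30654587]
```

Request:
carry_out(commands=[[[10,0,0,0,0,0,2],[10,0,0,0,0,0,2],[10,0,0,0,0,0,2]]])

```text
time: 49.82
tool_pos: [471.9, 206.5, 113.4]
tcp_rot: [-180.0, -0.2, 79.0]
ft_force: [-1.9, 9.8, 1.0]
finger_gap: 14.9
```

```bash
python3 -c "
from h import *
go([472.3,205,112.5],82.4);print(r.sense()['wrist_torque'])"
```

```text
t 49.83 at [471.9 206.5 113.4] [-180.    -0.2   79. ] F [-1.9  9.8  1. ] gap 14.9
-> shift [-1.4  0.7  0.9] turn [-0.  -0.2 -3.4]
[1.57345241 0.43430512 0.94290521]
```

Torque rose from 0.10 to 0.94 N m: the lid is at its stop. I relax slightly, open and lift clear.

Request:
carry_out(commands=[[[10,0,0,0,0,0,-1.5],[40,0,0,0,0,0,-1.5],[45,0,0,0,0,0,-1.5],[45,0,0,0,0,0,-1.5],[45,0,0,0,0,0,-1.5]]])

```text
time: 50.45
tool_pos: [472.0, 204.6, 113.2]
tcp_rot: [-180.0, 0.0, 80.4]
ft_force: [0.1, 0.0, -0.2]
finger_gap: 44.9
```

Request:
carry_out(commands=[[[45,0,0,-20,0,0,0],[45,0,0,-60,0,0,0],[45,0,0,-110,0,0,0],[45,-50,0,-130,0,0,0],[45,-110,0,-130,0,0,0]]])

```text
time: 51.08
tool_pos: [454.8, 95.8, 246.1]
tcp_rot: [179.7, -0.1, 80.6]
ft_force: [0.0, -0.4, 0.4]
finger_gap: 45.1
```

Request:
carry_out(commands=[[[45,-50,0,0,0,0,0],[45,-100,0,0,0,0,0],[45,-110,0,0,0,0,0],[45,-110,0,0,0,0,0]]])

```text
time: 51.58
tool_pos: [435.5, -12.5, 243.4]
tcp_rot: [180.0, -0.0, 80.3]
ft_force: [-0.0, 1.1, 0.1]
finger_gap: 44.8
```

```bash
python3 -c "
from h import *
s=r.sense();print(s['time'],s['tool_pos'],s['ft_force'])
b=snap('scene');a=snap('top')
cv2.imwrite('pics/fin.png',np.hstack([crop(a,235,100,125,150,3),crop(b,290,120,125,150,3)]))"
```

```text
51.575 [435.52426951 -12.48301722 243.38920882] [-0.01035555  1.12945899  0.10540705]
```

View pics/fin.png

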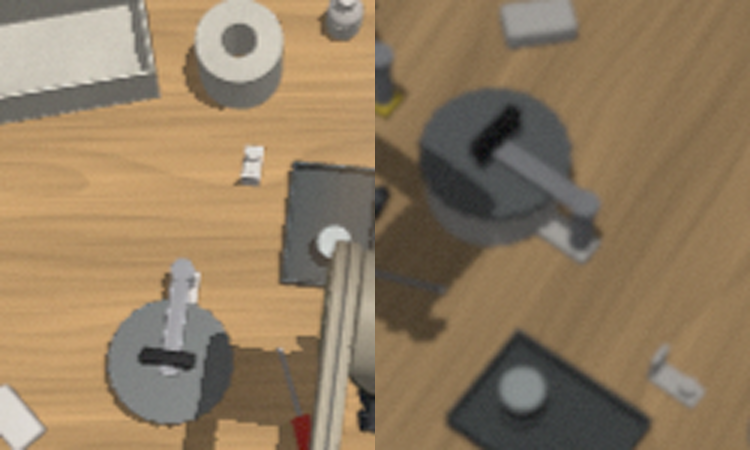

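Viewed 16: the lid is back on the tub with its bar at top (290.7,219), against (291,219) and the same angle at the start. C stands in the tray and the bystanders are unmoved. I hand in.

```bash
python3 -c "
from bench import r
print(r.hand_in())"
```

```text
the job is handed in; nothing more can be done
None
```

I finished the job and handed it in at about 52 s of robot time. Two of the three springs on the bench were sound and are in the tub. The third was weak and is in the scrap tray.

I unscrewed the lid (about 152°) and swung it aside. I pressed each spring on the tester by its held disc until the load was about 8 N, including the unit's own weight. After placing the springs I swung the lid back and screwed it down until the wrist torque jumped from 0.1 to 0.94 N m, which I took as the stop.

| Spring (position at start) | Spring pressed in | Result | Placed in |
|---|---|---|---|
| Nearest the tub | about 7 mm | sound | tub |
| Nearest the robot, on the tester side | about 17 mm | weak | scrap tray |
| Farthest from the robot | about 8 mm | sound | tub |

**Last checks:** before the lid went back, a picture showed both sound springs standing in the tub. The final picture showed the lid shut with its bar where it began and the weak spring standing in the tray. The bystanders in view (charger, printed bracket, part of the screwdriver) had not moved. The caliper was outside that crop, and I saw no spring knocked aside.

**Less certain:**
- **Plate at the mark:** I worked this out as 10.1–10.2 mm from the averaged wrist force and the hand's travel. The cameras were too coarse to read the pointer against the mark.
- **Weak spring's first reading:** at part load it was about 1.5 mm off my model. The full-load reading agreed.

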